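Unlock the till, bank the coin tins, lock up and set the rule

ROBOT

A 6-joint arm with a two-finger parallel gripper is mounted at the origin on the work surface. World frame = base frame: x ahead of the robot, y to its left, z up, the work surface at z = 0. Lengths are in m, angles in rad, forces in N, time in s.
With the tool pointing down it reaches from about 0.35 to 0.775 m from the base axis. Payload 7.3 kg.
Tool frame: the origin (TCP) lies between the finger pads, 19 mm behind the fingertips; this is the grasp point; z points along the fingers, y is the line along which they close (so a half turn about z gives the same grasp; the last joint's range is limited). The gripper opens to 92 mm and grips with 3 to 60 N. Pads are 19 mm wide; open, the fingers measure 130 mm over their backs; the gripper's body (75 mm by 190 mm) begins 47 mm behind the grasp point.
Start: joints at [1.021, 0.342, 1.524, -0, 1.275, -0.146], TCP at [0.206, 0.483, 0.246] pointing down, gripper open.
Joint ranges: [-2.53, 2.53], [-0.77, 2.02], [0.04, 2.7], [-1, 4.14], [0.28, 2.66], [-3.11, 3.11]. Speed limits (rad/s): [2.57, 2.57, 3.14, 3.14, 3.14, 3.14].

INTERFACE

Orientations are given as a rotation vector (axis times angle).
In Python, from workcell import r gives the robot as it stands.
- The arm moves only by the tool play_rows, never from a script. Its argument "rows" is a list of rows, each a list of 7 numbers: the turn, a rotation vector about the tool's x, y, z scaled (see below), then the shift along the tool's x, y, z scaled (see below), then the closure, from 0 (fully open) to 1 (shut). In form: [[wx, wy, wz, tx, ty, tz, hand], ...]. A call has 1 to 12 rows; each row shifts and turns the commanded pose from where the row before left it, along the tool's axes as they then stand; what a row does not reach is not made up. The controller multiplies each number of a shift by 0.06 m and each number of a turn by 0.15 rad. A row lasts 1/8 s, in which the tool goes at most 62.5 mm and 10.7 degrees, less where a joint would pass 70% of its speed; a pose out of reach is approached as far as the arm can. A call with a number of a shift or a turn outside -1 to 1 is refused whole. A call with a gripper value outside its range is refused whole. The fingers move at their own pace and stop on an object; "force" is the grip in N (left out, the last holds). Time passes only in rows, so rows that do not move let the fingers close. It gives the time, the measured TCP pose, the force, the opening and the grip force at its end, in the units of the state.
- r.read_state(): the state, without advancing time (a new reading comes with each control period).
- r.read_camera(name): name is "scene" or "side" or "wrist"; returns the picture (480x640x3 uint8, red, green, blue); there is no depth.
- r.camera_params(name): a dict with "fx", "fy", "cx", "cy" (pixels), "view" (4x4, takes a point from world to camera coordinates). Camera axes: x right, y down, z forward; pixel columns grow to the right and rows downward; lengths in m; the calibration is good to about 2 mm. A picture is of the moment at which its call begins: read the wrist's pose just before it. camera_params takes no time and is no camera call; for the wrist camera it gives the pose at the moment of the call.
- r.hand_in(): hands the job in; it is judged then, once.
Trained networks look in the newest picture that a camera, given by its name, has taken for a name from the list of things; names that differ only in an ending like _2 or _b are one class to them, and where a whole thing is asked for, a point or a joint stands for the part that bears it (a point fixed in the world has none). Each returns a list of dicts, best first, with "p" (0 to 1); they miss things now and then, are a little off and sometimes report something else, mostly with a low value. They report only what shows in the picture. A call takes as long as a camera call. They do not tell look-alikes from the thing itself.
- r.cut_out(camera, label): "mask" (480x640 bool, what is visible of it) and "centre" ([column, row] in pixels, amid what is visible of it).
- r.place_of(camera, label): "centre" ([column, row] in pixels: a listed point, or the origin of a listed thing).
The state is a dict: "time_s": time; "joint_pos": joint angles; "joint_velocities": joint speeds; "effort": joint torques, N m; "tool_pos": TCP position; "orientation": TCP orientation; "contact_force": force on the tool from outside, world axes, zero at the start; "wrist_torque": the same for the moment, N m; "opening": finger opening in m; "gripper_force": force on a finger pad.
Only numpy, scipy, OpenCV 4.12 (cv2) and the standard library are available. Lean on these libraries where they do the work, as an engineer would, in place of code of your own. Each camera call takes 0.05 s, during which the arm holds its last target. There are 200 camera calls.

TASK

Unlock the cash till by setting its far dial to 7 and its near dial to 3, draw the bolt fully and slide the cover fully open, then stand every coin tin upright on the floor of the coin well. Slide the cover fully shut, push the bolt fully home and turn the far dial to 5 to lock it, and lay the counting rule flat on the counter, flush along the till's front face and roughly centred on it, ready for squaring up the next count. Leave the scale weight, canister, scoop and butter paddle where they are.

Things in the scene. Friction and masses are not known exactly. Their poses are not given: they have to be found in the camera images.
- till: green steel cash till, fixed, 323 mm deep (its x, -85 to +238 mm), 340 mm wide (y, -170 to +170), 50 mm high; origin on the counter; its x points away from the robot at yaw 0. The side y +30 to +170, x -85 to +85 is a flat deck (top z 50 mm) with two dials and a bolt. Behind x = +77 is a solid back, 49 mm high, over which the cover slides.
- till_well (a point): middle of the coin well's floor, at z 5 mm. The well is the till's hollow at till x -79 to +77, y -164 to +30 mm, rim at z 50 mm, under the sliding cover at the start
- till_face (a point): middle of the till's front face, at counter height: a plain upright plane (till x = -85 mm), 340 mm wide and 50 mm high, facing the robot; axes as the till's
- dial_far (a joint): dial on the deck farther from the robot, at till x +52, y +100 mm. Number = joint / 0.6283 rad (0 to 9, stops just past both ends); the joint grows clockwise seen from above. The white-tipped end of its bar is the pointer: at 0 it points along the till's +x, at the red tick; white ticks, one per number, follow clockwise (that of 5 is long). Stiff (0.08 N m), stays where left.
- dial_far_grip (a point): on this dial's upright axis, 34 mm above the deck: TCP height to grip the dial's black bar from above; the bar is 46 mm long, 12 mm wide, top 38 mm above the deck, over a brass disc 52 mm across with one flat side, top 12 mm above the deck. The x axis runs along the bar to the pointer end.
- dial_near (a joint): dial on the deck nearer the robot, at till x -52, y +100 mm. Number = joint / 0.6283 rad (0 to 9, stops just past both ends); the joint grows clockwise seen from above. The white-tipped end of its bar is the pointer: at 0 it points along the till's +x, at the red tick; white ticks, one per number, follow clockwise (that of 5 is long). Stiff (0.08 N m), stays where left.
- dial_near_grip (a point): on this dial's upright axis, 34 mm above the deck: TCP height to grip the dial's black bar from above; the bar is 46 mm long, 12 mm wide, top 38 mm above the deck, over a brass disc 52 mm across with one flat side, top 12 mm above the deck. The x axis runs along the bar to the pointer end.
- bolt (a joint): steel bolt along the till's y at x = 0: 0 = home (its tongue stands between the cover's two brass lugs and bars it), 0.03 m = fully drawn, towards the till's +y. Its cross-bar meets the dials' discs: it can be drawn only while both dials are on their code. About 1 N of friction, stays where left.
- bolt_grip (a point): on the bolt's upright red handle (24 mm along the till's x, 12 mm along its y, top 38 mm above the deck), 34 mm above the deck: TCP height to pinch it from above; at till x 0, y +50 mm when home
- cover (a joint): flat sliding cover of the coin well, top at z 54 mm: 0 = shut, 0.15 m = fully open, slid along the till's +x over its back; about 1.5 N of friction, stays where left
- cover_grip (a point): on the cover's brass bar handle (14 mm along the till's x, 50 mm along its y, top at z 84 mm), at z 78 mm: TCP height to pinch it from above; at till x -55, y -70 mm when shut
- rule: dark wooden counting rule with brass-lined long edges: a flat strip 240 mm long (its y), 40 mm wide (its x), 7 mm thick, with a pale grip rib on top in the middle (10 mm wide in x, 70 mm long in y, top at z 33 mm); origin at the middle of the underside; about 140 g. Either long edge may face the till.
- tin1: closed copper-coloured coin tin, an upright cylinder 40 mm across and 36 mm high with a pale lid disc, about 160 g; origin at the middle of its underside, z along its axis. Two to four such tins are present.
- tin2: closed copper-coloured coin tin, an upright cylinder 40 mm across and 36 mm high with a pale lid disc, about 160 g; origin at the middle of its underside, z along its axis. Two to four such tins are present.
- tin3: closed copper-coloured coin tin, an upright cylinder 40 mm across and 36 mm high with a pale lid disc, about 160 g; origin at the middle of its underside, z along its axis. Two to four such tins are present.
- tin4: closed copper-coloured coin tin, an upright cylinder 40 mm across and 36 mm high with a pale lid disc, about 160 g; origin at the middle of its underside, z along its axis. Two to four such tins are present.
- weight: cast iron scale weight, 64 mm across, 60 mm high; a bystander; origin on its underside
- canister: tin spice canister, 64 mm across, 70 mm high; a bystander; origin on its underside
- scoop: blue enamel measuring scoop, bowl 68 mm across and 50 mm high, handle 120 mm out along its -x; a bystander; origin on its underside
- paddle: wooden butter paddle lying flat, 255 mm long, 60 mm wide, 12 mm high; a bystander; origin on its underside
Mind the look-alikes: they are no part of the job. Of the things shaped like the rule, the wooden one is meant.

How it is judged:
By the outcome, as a careful person would: the job done as asked, in the order asked, and still so for the second after the job is handed in, with the robot touching nothing.
Of tin1, tin2, tin3, tin4 only 2 to 4 are there at a start; the rules pass over those that are not, and their reading is None.
At some moment in a run one of tin1, tin2, tin3, tin4, rule may be knocked a few centimetres aside while the robot is not near it.
It also fails if it takes over 210 s, if anything falls off the work surface, if the arm or the gripper's body presses on something with over 40 N, if the wrist force passes 120 N, or if a joint passes its speed limit or range.

## Working session

There is one attempt and no reset: what is moved stays moved. The work goes in short steps, Python scripts to look and compute and a tool call to move; the robot and the scene stay as the last step left them, time stands still between calls to the robot, and variables do not carry over. Pictures are saved under pics/ and viewed, at most 14 in all, crops included, and the job is handed in when it is done.

Besides the shell and the picture viewer there is one more tool, called after ">>>" by a JSON object that holds its "method" and its "body". play_rows: Moves the arm, as the interface text tells. Shifts and turns lie within -1 to 1; 1 stands for 0.06 m of shift or 0.15 rad of turn. Its arguments: {"type":"object","properties":{"rows":{"type":"array"},"force":{"type":"number"}},"required":["rows"]}

```bash
ls; mkdir -p pics
python3 - <<'E'
from workcell import r
import cv2
s=r.read_state(); print(s['time_s'],s['tool_pos'],s['orientation'],s['opening'])
for c in ['scene','side']:
    im=r.read_camera(c); cv2.imwrite(f'pics/{c}0.png',im[:,:,::-1])
    p=r.camera_params(c); print(c,p)
    for l in ['till','till_face','till_well','dial_far_grip','dial_near_grip','bolt_grip','cover_grip','rule','tin1','weight','canister','scoop','paddle']:
        print(l,[(round(d['p'],2),[round(float(x)) for x in d['centre']]) for d in r.place_of(c,l)][:6])
E
```

```text
pics
0.0 [0.2060426  0.4824608  0.24484313] [-6.29839178e-01 -3.07724635e+00  2.28600848e-03] 0.09183287325148294
scene {'fx': 598.9197821042757, 'fy': 598.9197821042757, 'cx': 318.35706506046773, 'cy': 251.0015951897073, 'view': array([[ 0.53537473,  0.84460489,  0.00405925, -0.28127991],
       [ 0.65838197, -0.41431239, -0.62839353, -0.24590301],
       [-0.52906245,  0.33909855, -0.77788501,  1.63444646],
       [ 0.        ,  0.        ,  0.        ,  1.        ]])}
till [(0.78, [373, 293])]
till_face []
till_well []
dial_far_grip [(0.72, [424, 265])]
dial_near_grip [(0.64, [394, 235]), (0.32, [230, 385])]
bolt_grip [(0.87, [390, 263])]
cover_grip [(0.66, [334, 269])]
rule [(0.75, [181, 322]), (0.59, [128, 263])]
tin1 [(0.9, [231, 384]), (0.79, [243, 334]), (0.61, [267, 380])]
weight [(0.91, [156, 392])]
canister [(0.83, [261, 433])]
scoop []
paddle [(0.63, [494, 230]), (0.48, [389, 259])]
side {'fx': 522.9413622796521, 'fy': 522.9413622796521, 'cx': 321.33758883634493, 'cy': 236.879035100995, 'view': array([[-0.99393785, -0.10985217, -0.00447685,  0.50019774],
       [-0.05887588,  0.56621203, -0.82215423,  0.08690479],
       [ 0.09285027, -0.81690663, -0.56924721,  1.20647654],
       [ 0.        ,  0.        ,  0.        ,  1.        ]])}
till [(0.7, [281, 287])]
till_face [(0.94, [320, 286])]
till_well []
dial_far_grip [(0.84, [247, 285])]
dial_near_grip [(0.58, [296, 290])]
bolt_grip [(0.64, [277, 271])]
cover_grip [(0.72, [311, 243])]
rule [(0.86, [361, 199]), (0.69, [433, 198]), (0.18, [297, 285])]
tin1 [(0.8, [294, 201]), (0.7, [321, 217]), (0.47, [277, 214]), (0.47, [250, 198])]
weight [(0.84, [318, 178])]
canister [(0.96, [248, 198])]
scoop [(0.58, [380, 424]), (0.27, [297, 288])]
paddle [(0.82, [241, 433])]
```

View pics/scene0.png

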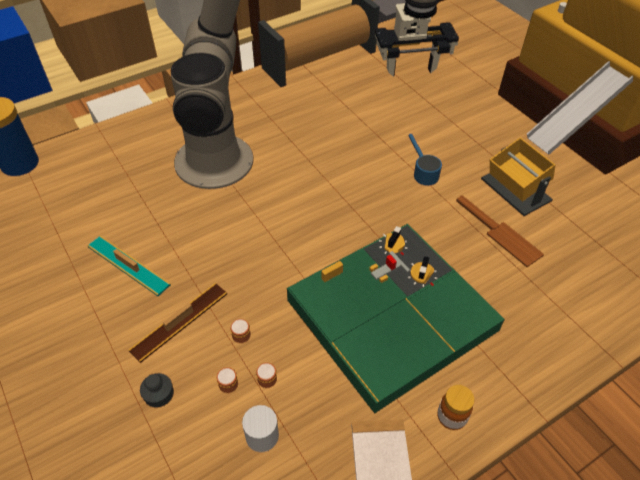

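View pics/side0.png

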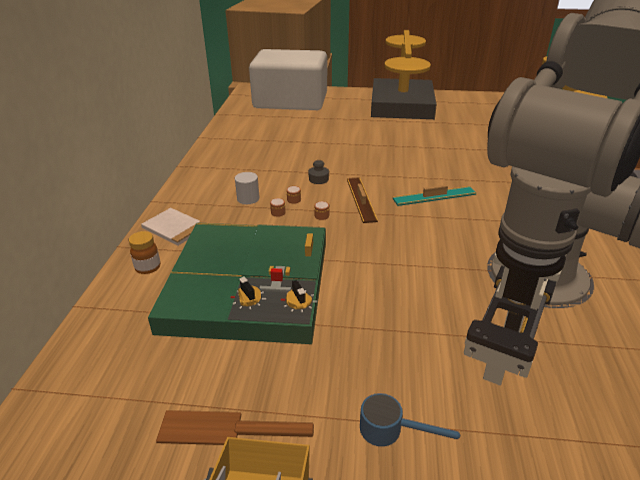

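The scene has three copper tins, at scene (231,384), (243,334) and (267,380). The dark wooden rule is at (180,320), and the teal one at (128,263) is the look-alike. I'll fit the till pose next.

```bash
cat > h.py <<'E'
from workcell import r
import numpy as np, cv2
from scipy.spatial.transform import Rotation as R
from scipy.optimize import least_squares
def cam(c): return r.camera_params(c)
def proj(p,X):
    X=np.atleast_2d(X); q=X@p['view'][:3,:3].T+p['view'][:3,3]
    return np.c_[p['fx']*q[:,0]/q[:,2]+p['cx'],p['fy']*q[:,1]/q[:,2]+p['cy']]
def onz(p,uv,z):
    V=p['view']; d=V[:3,:3].T@[(uv[0]-p['cx'])/p['fx'],(uv[1]-p['cy'])/p['fy'],1]; o=-V[:3,:3].T@V[:3,3]
    return o+d*(z-o[2])/d[2]
def snap(c,name=None):
    im=r.read_camera(c)
    if name: cv2.imwrite(f'pics/{name}.png',im[:,:,::-1])
    return im
def T(t,X):  # till pose (x,y,yaw), local pts -> world
    X=np.atleast_2d(np.array(X,float)); c,s=np.cos(t[2]),np.sin(t[2])
    return np.c_[t[0]+c*X[:,0]-s*X[:,1],t[1]+s*X[:,0]+c*X[:,1],X[:,2]]
def go(x,y,z,yaw=None,half=True):
    """print move in tool units to TCP x,y,z with tool-y line at world angle yaw"""
    s=r.read_state(); M=R.from_rotvec(s['orientation']); m=M.as_matrix()
    cur=np.arctan2(m[1,1],m[0,1]); dz=0
    if yaw is not None:
        dz=(yaw-cur)
        dz=(dz+np.pi/2)%np.pi-np.pi/2 if half else (dz+np.pi)%(2*np.pi)-np.pi
    tgt=R.from_euler('z',dz)*M; a=tgt.as_matrix()
    # keep tool upright
    yv=np.r_[a[:2,1],0]; yv/=np.linalg.norm(yv); zz=np.array([0,0,-1.]); tm=np.c_[np.cross(yv,zz),yv,zz]
    w=R.from_matrix(m.T@tm).as_rotvec()/.15
    d=np.array([x,y,z])-s['tool_pos']
    print('turn units',w.round(2),'| shift before turn',(m.T@d/.06).round(2),'| after turn',(tm.T@d/.06).round(2),'| t',round(s['time_s'],2),'j6',round(s['joint_pos'][5],2),'curyaw',round(cur,3),'pos',np.round(s['tool_pos'],4))
E
python3 - <<'E'
from h import *
S,D=cam('scene'),cam('side')
loc={'o':[0,0,0],'df':[.052,.1,.084],'dn':[-.052,.1,.084],'b':[0,.05,.084],'c':[-.055,-.07,.078],'f':[-.085,0,0]}
obs=[(S,'o',373,293),(S,'df',424,265),(S,'dn',394,235),(S,'b',390,263),(S,'c',334,269),(D,'o',281,287),(D,'f',320,286),(D,'df',247,285),(D,'dn',296,290),(D,'b',277,271),(D,'c',311,243)]
f=lambda t:np.concatenate([proj(p,T(t,loc[k]))[0]-[u,v] for p,k,u,v in obs])
best=min((least_squares(f,[.55,0,y],loss='soft_l1') for y in (-.5,0,.5)),key=lambda q:q.cost)
print(best.x,f(best.x).reshape(-1,2).round(1).tolist())
for n,a,b in [('rule',(181,322),(361,199)),('t',(243,334),(321,217)),('t',(231,384),(294,201)),('t',(267,380),(277,214)),('weight',(156,392),(318,178)),('can',(261,433),(248,198))]:
    print(n,onz(S,a,0)[:2].round(3),onz(D,b,0)[:2].round(3))
print('scoop',onz(D,(380,424),0),'paddle',onz(S,(494,230),0))
t=best.x
for k in loc: print(k,T(t,loc[k])[0].round(3))
go(*T(t,[-.0,.09,.2])[0],t[2])
E
```

```text
[0.5812583  0.10456608 0.02212656] [[-2.7, -0.9], [0.2, 0.5], [0.6, 0.2], [1.3, -3.2], [-2.0, -0.2], [0.7, -0.3], [-0.6, 2.7], [-0.4, 0.3], [2.0, -1.9], [-0.8, 0.2], [-2.2, -1.4]]
rule [ 0.425 -0.292] [ 0.423 -0.3  ]
t [ 0.525 -0.192] [ 0.526 -0.194]
t [ 0.616 -0.268] [ 0.611 -0.27 ]
t [ 0.647 -0.201] [ 0.647 -0.197]
weight [ 0.551 -0.403] [ 0.559 -0.413]
can [ 0.739 -0.266] [ 0.745 -0.273]
scoop [0.35530189 0.4397386  0.        ] paddle [0.59180922 0.47230916 0.        ]
o [0.581 0.105 0.   ]
df [0.631 0.206 0.084]
dn [0.527 0.203 0.084]
b [0.58  0.155 0.084]
c [0.528 0.033 0.078]
f [0.496 0.103 0.   ]
turn units [ 0.   -0.    7.63] | shift before turn [-7.6  -1.98  0.76] | after turn [-4.94  6.11  0.76] | t 1.4 j6 -0.15 curyaw 1.167 pos [0.2063 0.4828 0.2455]
```

>>> {"method": "play_rows", "body": {"rows": [[0,0,0,-0.63,-0.165,0,0],[0,0,0,-0.63,-0.165,0,0],[0,0,0,-0.63,-0.165,0,0],[0,0,0,-0.63,-0.165,0,0],[0,0,0,-0.63,-0.165,0,0],[0,0,0,-0.63,-0.165,0,0],[0,0,0,-0.63,-0.165,0,0],[0,0,0,-0.63,-0.165,0,0],[0,0,0,-0.63,-0.165,0,0],[0,0,0,-0.63,-0.165,0,0],[0,0,0,-0.63,-0.165,0,0],[0,0,0,-0.63,-0.165,0,0]]}}

```text
time_s: 2.9
tool_pos: [0.5777, 0.1944, 0.2455]
orientation: [0.63, 3.078, 0.0]
contact_force: [0.4, -0.0, 0.5]
opening: 0.0918
gripper_force: 0.0
```

>>> {"method": "play_rows", "body": {"rows": [[0,0,0.95,0,0,0,0],[0,0,0.95,0,0,0,0],[0,0,0.95,0,0,0,0],[0,0,0.95,0,0,0,0],[0,0,0.95,0,0,0,0],[0,0,0.95,0,0,0,0],[0,0,0.95,0,0,0,0],[0,0,0.95,0,0,0,0],[0,0,0,0,0,0,0]]}}

```text
time_s: 4.03
tool_pos: [0.5767, 0.1953, 0.2454]
orientation: [-2.19, -2.253, 0.0]
contact_force: [-0.2, -0.5, 0.7]
opening: 0.0918
gripper_force: 0.0
```

Run:
```python
from h import *
t=[.5813,.1046,.0221]
P=cam('wrist'); im=snap('wrist','w0')
go(*T(t,[-.0,.09,.24])[0],t[2])
for k,l in [('dial_far_grip',[.052,.1,.084]),('dial_near_grip',[-.052,.1,.084]),('bolt_grip',[0,.05,.084]),('cover_grip',[-.055,-.07,.078])]:
    print(k,proj(P,T(t,l)).round(),[(round(d['p'],2),np.round(d['centre'])) for d in r.place_of('wrist',k)][:3])
print(-P['view'][:3,:3].T@P['view'][:3,3])
```

```text
turn units [-0.   -0.    0.05] | shift before turn [-0.01  0.04  0.09] | after turn [-0.01  0.04  0.09] | t 4.08 j6 0.17 curyaw 0.03 pos [0.5767 0.1953 0.2455]
dial_far_grip [[397. 215.]] [(0.8, array([400., 211.]))]
dial_near_grip [[269. 215.]] [(0.94, array([272., 214.])), (0.5, array([336., 266.]))]
bolt_grip [[333. 272.]] [(0.74, array([335., 271.]))]
cover_grip [[274. 387.]] [(0.82, array([275., 385.]))]
[0.5743033  0.27187246 0.38449052]
```

View pics/w0.png

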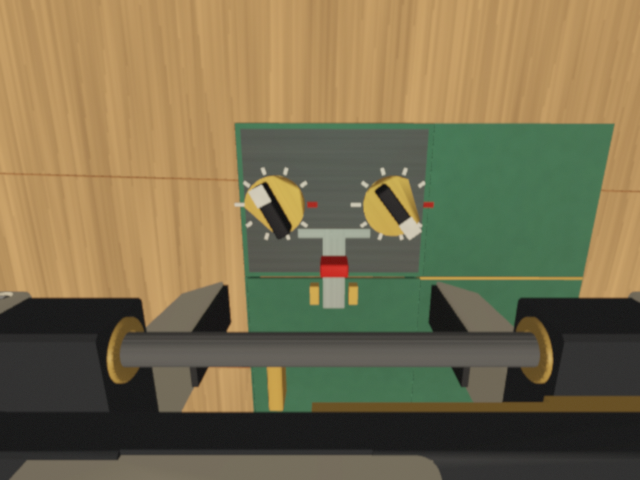

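Both dials show clearly. The far pointer is at about 53° clockwise (roughly 1.5) and the near one at about 240° (roughly 6.7). Next I'll refine the till pose with the wrist points.

Run:
```python
from h import *
P=cam('wrist')
L=[[.052,.1,.084],[-.052,.1,.084],[0,.05,.088],[-.055,-.07,.078],[-.085,.17,.05],[.238,.17,.049],[.09,.1,.05],[-.014,.1,.05]]
O=np.array([[400,211],[272,214],[334,265],[275,385],[236,124],[612,124],[428,205],[312,205]],float)
# ticks not exact: drop the last two
f=lambda t:(proj(P,T(t,L[:6]))-O[:6]).ravel()
q=least_squares(f,[.58,.105,.02],loss='soft_l1'); print(q.x,f(q.x).round(1))
for a,b in [((380,188),(416,236)),((284,236),(258,192))]:
    A,B=onz(P,a,.088),onz(P,b,.088); d=B-A; print('yaw pointer',np.degrees(np.arctan2(d[1],d[0])),(A+B)/2, np.linalg.norm(d))
t=q.x
y=np.radians(38); print('far'); go(*T(t,[.052,.1,.12])[0],y)
```

```text
[0.58301036 0.10676887 0.02498671] [-0.9  1.8 -0.9 -1.8  0.7  6.8  1.   0.2 -1.2 -1.6  3.8  0. ]
yaw pointer -50.13251495290208 [0.63105294 0.20912429 0.088     ] 0.049914537013022224
yaw pointer 119.78870229336715 [0.52921099 0.20456011 0.088     ] 0.04090881267470159
far
turn units [ 0.   -0.   -4.23] | shift before turn [0.19 0.94 2.09] | after turn [-0.41  0.86  2.09] | t 4.28 j6 0.17 curyaw 0.029 pos [0.5767 0.1953 0.2455]
```

>>> {"method": "play_rows", "body": {"rows": [[0,0,-0.89,0.09,0.465,0,0.5],[0,0,0,0,0,0,0.5]]}}

```text
time_s: 4.53
tool_pos: [0.6053, 0.2015, 0.245]
orientation: [2.035, 2.393, 0.0]
contact_force: [-0.5, 0.3, -0.5]
opening: 0.0763
gripper_force: 0.0
```

Run:
```python
from h import *
go(.632,.208,.084,np.radians(40))
```

```text
turn units [ 0.    0.   -3.58] | shift before turn [0.04 0.46 2.68] | after turn [-0.2   0.41  2.68] | t 4.53 j6 0.04 curyaw 0.161 pos [0.6053 0.2015 0.245 ]
```

>>> {"method": "play_rows", "body": {"rows": [[0,0,0,0.04,0.46,0,0.5],[0,0,-0.9,0,0,0,0.5],[0,0,-0.9,0,0,0,0.5],[0,0,-0.9,0,0,0,0.5],[0,0,-0.88,0,0,0,0.5],[0,0,0,0,0,0.6,0.5],[0,0,0,0,0,0.6,0.5],[0,0,0,0,0,0.6,0.5],[0,0,0,0,0,0.6,0.5],[0,0,0,0,0,0.28,0.5],[0,0,0,0,0,0,0.5]]}}

```text
time_s: 5.9
tool_pos: [0.6307, 0.2082, 0.0841]
orientation: [-1.329, -2.845, 0.002]
contact_force: [-0.0, -0.6, -0.1]
opening: 0.046
gripper_force: 0.0
```

>>> {"method": "play_rows", "body": {"rows": [[0,0,0,0,0,0,1],[0,0,0,0,0,0,1],[0,0,0,0,0,0,1],[0,0,0,0,0,0,1],[0,0,0,0,0,0,1],[0,0,0,0,0,0,1]], "force": 35}}

```text
time_s: 6.65
tool_pos: [0.6321, 0.2088, 0.0854]
orientation: [1.328, 2.845, 0.003]
contact_force: [3.4, 3.5, 2.1]
opening: 0.0118
gripper_force: 34.9
```

Run:
```python
from h import *
t=[.5823,.106,.0245]
s=r.read_state(); print(s['opening'],s['contact_force'],s['wrist_torque'])
print('target yaw', np.degrees(t[2])-252+90+360)
go(*s['tool_pos'],t[2]+np.radians(-252-90),False)
```

```text
0.011791828433191542 [3.3537169  3.52017064 2.1095854 ] [ 0.52349103 -0.48520236 -0.07702879]
target yaw 199.4037465980705
turn units [0.02 0.   2.39] | shift before turn [0. 0. 0.] | after turn [0. 0. 0.] | t 6.65 j6 -0.49 curyaw 0.697 pos [0.6321 0.2088 0.0854]
```

>>> {"method": "play_rows", "body": {"rows": [[0,0,0.97,0,0,0,1],[0,0,0.97,0,0,0,1],[0,0,0.97,0,0,0,1],[0,0,0.97,0,0,0,1],[0,0,0.97,0,0,0,1],[0,0,0.97,0,0,0,1],[0,0,0.97,0,0,0,1],[0,0,0.97,0,0,0,1],[0,0,0.97,0,0,0,1],[0,0,0.97,0,0,0,1],[0,0,0.97,0,0,0,1],[0,0,0.97,0,0,0,1]]}}

```text
time_s: 8.15
tool_pos: [0.6319, 0.2088, 0.0854]
orientation: [-3.036, -0.804, -0.003]
contact_force: [3.0, 2.9, 1.9]
opening: 0.0117
gripper_force: 35.0
```

>>> {"method": "play_rows", "body": {"rows": [[0,0,0.97,0,0,0,1],[0,0,0.97,0,0,0,1],[0,0,0.97,0,0,0,1],[0,0,0.97,0,0,0,1],[0,0,0.97,0,0,0,1],[0,0,0.97,0,0,0,1],[0,0,0.97,0,0,0,1],[0,0,0.97,0,0,0,1],[0,0,0.97,0,0,0,1],[0,0,0.97,0,0,0,1],[0,0,0.97,0,0,0,1],[0,0,0,0,0,0,1]]}}

```text
time_s: 9.65
tool_pos: [0.632, 0.209, 0.0854]
orientation: [-2.694, 1.612, -0.002]
contact_force: [3.1, 3.8, 3.3]
opening: 0.0118
gripper_force: 34.9
```

Run:
```python
from h import *
t=[.5823,.106,.0245]
s=r.read_state(); print(s['opening'],s['contact_force'],s['wrist_torque'])
go(*s['tool_pos'],t[2]+np.radians(-252-90),True)
```

```text
0.01180331197583284 [3.05764146 3.80287149 3.25775731] [ 0.83733173 -0.42787589 -0.07448248]
turn units [-0.02  0.    1.03] | shift before turn [0. 0. 0.] | after turn [0. 0. 0.] | t 9.65 j6 2.85 curyaw -2.649 pos [0.632  0.209  0.0854]
```

>>> {"method": "play_rows", "body": {"rows": [[0,0,0.52,0,0,0,1],[0,0,0.51,0,0,0,1],[0,0,0,0,0,0,1],[0,0,0,0,0,0,0.5],[0,0,0,0,0,0,0.5],[0,0,0,0,0,0,0.5],[0,0,0,0,0,-0.4,0.5],[0,0,0,0,0,-0.4,0.5],[0,0,-0.6,0,0,0,0.5],[0,0,-0.61,0,0,0,0.5],[0,0,0,0,0,0,0.5]]}}

```text
time_s: 11.02
tool_pos: [0.6311, 0.2081, 0.1326]
orientation: [2.717, -1.577, -0.001]
contact_force: [-0.1, 0.4, 0.2]
opening: 0.046
gripper_force: 0.0
```

Run:
```python
from h import *
go(.529,.205,.084,np.radians(29.8))
```

```text
turn units [ 0.    0.   -0.01] | shift before turn [-0.8   1.5   0.81] | after turn [-0.8   1.5   0.81] | t 11.03 j6 2.83 curyaw -2.623 pos [0.6311 0.2081 0.1326]
```

>>> {"method": "play_rows", "body": {"rows": [[0,0,0,-0.4,0.75,0,0.5],[0,0,0,-0.4,0.75,0,0.5],[0,0,0,0,0,0,0.5],[0,0,0,0,0,0.4,0.5],[0,0,0,0,0,0.4,0.5],[0,0,0,0,0,0,0.5],[0,0,0,0,0,0,1],[0,0,0,0,0,0,1],[0,0,0,0,0,0,1],[0,0,0,0,0,0,1],[0,0,0,0,0,0,1]]}}

```text
time_s: 12.4
tool_pos: [0.5289, 0.2049, 0.0852]
orientation: [2.717, -1.576, -0.001]
contact_force: [-3.3, -2.1, 6.4]
opening: 0.0119
gripper_force: 35.0
```

Run:
```python
from h import *
t=[.5823,.106,.0245]
s=r.read_state(); print(s['opening'],s['contact_force'],s['wrist_torque'])
go(*s['tool_pos'],t[2]+np.radians(-108+90),False)
```

```text
0.01192729528382233 [-3.32874085 -2.12588248  6.37461097] [-0.34845993  0.73033076 -0.0394435 ]
turn units [ 0.000e+00  1.000e-02 -1.555e+01] | shift before turn [0. 0. 0.] | after turn [0. 0. 0.] | t 12.4 j6 2.86 curyaw -2.622 pos [0.5289 0.2049 0.0852]
```

>>> {"method": "play_rows", "body": {"rows": [[0,0,-0.97,0,0,0,1],[0,0,-0.97,0,0,0,1],[0,0,-0.97,0,0,0,1],[0,0,-0.97,0,0,0,1],[0,0,-0.97,0,0,0,1],[0,0,-0.97,0,0,0,1],[0,0,-0.97,0,0,0,1],[0,0,-0.97,0,0,0,1],[0,0,-0.97,0,0,0,1],[0,0,-0.97,0,0,0,1],[0,0,-0.97,0,0,0,1],[0,0,-0.97,0,0,0,1]]}}

```text
time_s: 13.9
tool_pos: [0.5293, 0.207, 0.0852]
orientation: [-2.949, -1.075, -0.003]
contact_force: [-2.5, 7.7, 2.9]
opening: 0.012
gripper_force: 35.0
```

>>> {"method": "play_rows", "body": {"rows": [[0,0,-0.97,0,0,0,1],[0,0,-0.97,0,0,0,1],[0,0,-0.97,0,0,0,1],[0,0,-0.97,0,0,0,1],[0,0,0,0,0,0,1]]}}

```text
time_s: 14.52
tool_pos: [0.5287, 0.2074, 0.0852]
orientation: [-2.519, -1.872, -0.003]
contact_force: [-4.3, 8.8, 4.4]
opening: 0.012
gripper_force: 35.0
```

Run:
```python
from h import *
t=[.5823,.106,.0245]
s=r.read_state(); print(s['opening'],s['contact_force'],s['wrist_torque'])
go(*s['tool_pos'],t[2]+np.radians(-108+90),False)
```

```text
0.012023564140014617 [-4.26801912  8.82521298  4.37942489] [1.35875933 0.866182   0.06136354]
turn units [-0.01 -0.02 -0.02] | shift before turn [0. 0. 0.] | after turn [0. 0. 0.] | t 14.53 j6 0.53 curyaw -0.292 pos [0.5287 0.2074 0.0852]
```

>>> {"method": "play_rows", "body": {"rows": [[0,0,0,0,0,0,0.5],[0,0,0,0,0,0,0.5],[0,0,0,0,0,0,0.5],[0,0,0,0,0,-0.7,0.5],[0,0,0,0,0,-0.7,0.5],[0,0,0,0,0,-0.6,0.5],[0,0,0,0,0,0,0.5]]}}

```text
time_s: 15.4
tool_pos: [0.531, 0.2054, 0.2079]
orientation: [2.521, 1.87, 0.01]
contact_force: [0.0, 0.0, -0.1]
opening: 0.046
gripper_force: 0.0
```

Run:
```python
from h import *
t=[.5823,.106,.0245]
P=cam('wrist'); im=snap('wrist','w1')
go(*T(t,[0,.05,.084])[0],t[2]+np.pi/2)
```

```text
turn units [ 0.01 -0.02  8.35] | shift before turn [-0.54  1.05  2.03] | after turn [0.83 0.84 2.03] | t 15.45 j6 0.53 curyaw -0.294 pos [0.5299 0.2052 0.2058]
```

View pics/w1.png

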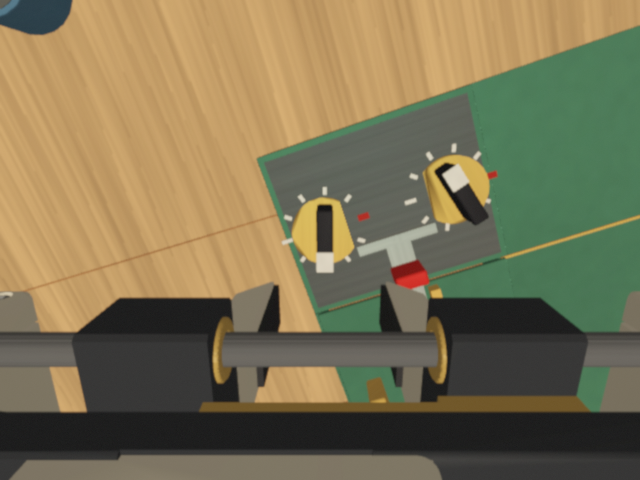

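The far pointer now sits up-left near tick 7, and the near one at tick 3. I'll go for the bolt.

>>> {"method": "play_rows", "body": {"rows": [[0,0,0,-0.27,0.52,0,0.5],[0,0,0,-0.27,0.53,0,0.5],[0,0,0.93,0,0,0,0.5],[0,0,0.93,0,0,0,0.5],[0,0,0.93,0,0,0,0.5],[0,0,0.93,0,0,0,0.5],[0,0,0.93,0,0,0,0.5],[0,0,0.93,0,0,0,0.5],[0,0,0.93,0,0,0,0.5],[0,0,0.93,0,0,0,0.5],[0,0,0.93,0,0,0,0.5],[0,0,0,0,0,0,0.5]]}}

```text
time_s: 16.95
tool_pos: [0.5797, 0.1557, 0.2031]
orientation: [3.141, 0.035, -0.004]
contact_force: [-0.2, 0.9, 0.0]
opening: 0.0454
gripper_force: 0.0
```

Run:
```python
from h import *
t=[.5823,.106,.0245]
P=cam('wrist'); im=snap('wrist')
print(proj(P,T(t,[0,.05,.084])), r.place_of('wrist','bolt_grip')[:2])
go(*T(t,[0,.05,.084])[0],t[2]+np.pi/2)
```

```text
[[328.35586793 238.237823  ]] [{'centre': [328.0, 239.0], 'p': 0.79}]
turn units [ 0.    0.01 -0.  ] | shift before turn [ 0.02 -0.    1.99] | after turn [ 0.02 -0.    1.99] | t 17.05 j6 1.68 curyaw -1.547 pos [0.5799 0.1558 0.2037]
```

>>> {"method": "play_rows", "body": {"rows": [[0,0,0,0.02,0,0.66,0.5],[0,0,0,0,0,0.66,0.5],[0,0,0,0,0,0.67,0.5],[0,0,0,0,0,0,0.5],[0,0,0,0,0,0,1],[0,0,0,0,0,0,1],[0,0,0,0,0,0,1],[0,0,0,0,0,0,1],[0,0,0,0,0,0,1]]}}

```text
time_s: 18.18
tool_pos: [0.5816, 0.1574, 0.0858]
orientation: [-3.139, -0.034, -0.002]
contact_force: [0.8, 6.7, 0.2]
opening: 0.0117
gripper_force: 35.0
```

>>> {"method": "play_rows", "body": {"rows": [[0,0,0,0,-0.1,0,1],[0,0,0,0,-0.1,0,1],[0,0,0,0,-0.1,0,1],[0,0,0,0,-0.1,0,1],[0,0,0,0,-0.1,0,1],[0,0,0,0,-0.02,0,1],[0,0,0,0,0,0,1]]}}

```text
time_s: 19.05
tool_pos: [0.5808, 0.1876, 0.0858]
orientation: [-3.141, -0.034, -0.001]
contact_force: [-1.4, -0.2, 4.8]
opening: 0.0121
gripper_force: 35.0
```

>>> {"method": "play_rows", "body": {"rows": [[0,0,0,0,-0.04,0,1],[0,0,0,0,-0.03,0,1],[0,0,0,0,0,0,1]]}}

```text
time_s: 19.42
tool_pos: [0.5808, 0.188, 0.0857]
orientation: [3.136, 0.034, -0.001]
contact_force: [-2.2, -17.0, 7.7]
opening: 0.0119
gripper_force: 35.0
```

>>> {"method": "play_rows", "body": {"rows": [[0,0,0,0,0.07,0,0.5],[0,0,0,0,0,0,0.5],[0,0,0,0,0,0,0.5],[0,0,0,0,0,-0.7,0.5],[0,0,0,0,0,-0.7,0.5],[0,0,0,0,0,0,0.5]]}}

```text
time_s: 20.18
tool_pos: [0.5826, 0.1881, 0.173]
orientation: [-3.14, -0.034, -0.012]
contact_force: [-0.8, -0.2, -0.4]
opening: 0.0458
gripper_force: 0.0
```

>>> {"method": "play_rows", "body": {"rows": [[0,0,-0.95,0,0,0,0.5],[0,0,-0.95,0,0,0,0.5],[0,0,-0.95,0,0,0,0.5],[0,0,-0.95,0,0,0,0.5],[0,0,-0.95,0,0,0,0.5],[0,0,-0.95,0,0,0,0.5],[0,0,-0.95,0,0,0,0.5],[0,0,-0.95,0,0,0,0.5],[0,0,-0.95,0,0,0,0.5],[0,0,-0.95,0,0,0,0.5],[0,0,-0.95,0,0,0,0.5],[0,0,0,0,0,0,0.5]]}}

```text
time_s: 21.68
tool_pos: [0.5803, 0.1875, 0.1682]
orientation: [-2.202, -2.24, 0.002]
contact_force: [-0.4, -0.4, 0.0]
opening: 0.0458
gripper_force: 0.0
```

Run:
```python
from h import *
t=[.5823,.106,.0245]
P=cam('wrist'); im=snap('wrist')
print(proj(P,T(t,[-.055,-.07,.078])), r.place_of('wrist','cover_grip')[:2])
go(*T(t,[-.055,-.07,.078])[0],t[2])
```

```text
[[258.73808957 444.38237876]] []
turn units [-0.01  0.   -0.06] | shift before turn [-2.53 -0.89  1.51] | after turn [-2.52 -0.92  1.51] | t 21.77 j6 0.17 curyaw 0.015 pos [0.5805 0.1874 0.1686]
```

>>> {"method": "play_rows", "body": {"rows": [[0,0,-0.06,-0.63,-0.23,0,0.5],[0,0,0,-0.63,-0.23,0,0.5],[0,0,0,-0.63,-0.23,0,0.5],[0,0,0,-0.63,-0.23,0,0.5],[0,0,0,0,0,0.5,0.5],[0,0,0,0,0,0.5,0.5],[0,0,0,0,0,0.48,0.5],[0,0,0,0,0,0,0.5],[0,0,0,0,0,0,1],[0,0,0,0,0,0,1],[0,0,0,0,0,0,1],[0,0,0,0,0,0,1]]}}

```text
time_s: 23.28
tool_pos: [0.5297, 0.0347, 0.0811]
orientation: [2.191, 2.25, 0.001]
contact_force: [0.0, -0.4, 2.8]
opening: 0.0141
gripper_force: 35.0
```

Run:
```python
from h import *
t=[.5823,.106,.0245]
s=r.read_state(); print(s['opening'],s['contact_force'])
go(*T(t,[.0965,-.07,.08])[0],t[2])
```

```text
0.014115526940712263 [ 0.00384636 -0.44135639  2.8482182 ]
turn units [0.01 0.   0.02] | shift before turn [-0.01  2.51  0.02] | after turn [0.   2.51 0.02] | t 23.27 j6 -0.11 curyaw 0.027 pos [0.5297 0.0347 0.0811]
```

>>> {"method": "play_rows", "body": {"rows": [[0,0,0,0,0.25,0,1],[0,0,0,0,0.25,0,1],[0,0,0,0,0.25,0,1],[0,0,0,0,0.25,0,1],[0,0,0,0,0.25,0,1],[0,0,0,0,0.25,0,1],[0,0,0,0,0.25,0,1],[0,0,0,0,0.25,0,1],[0,0,0,0,0.25,0,1],[0,0,0,0,0.25,0,1],[0,0,0,0,0.06,0,1],[0,0,0,0,0,0,1]]}}

```text
time_s: 24.78
tool_pos: [0.6799, 0.0387, 0.0811]
orientation: [-2.187, -2.248, 0.009]
contact_force: [-14.4, -0.8, 11.4]
opening: 0.0137
gripper_force: 35.1
```

Run:
```python
from h import *
t=[.5823,.106,.0245]
s=r.read_state(); print(s['opening'],s['contact_force'])
go(*T(t,[.095,-.07,.08])[0],t[2])
```

```text
0.013665169159644793 [-14.41679784  -0.75238492  11.42870874]
turn units [-0.05  0.    0.02] | shift before turn [-0.   -0.01  0.02] | after turn [-0.   -0.01  0.02] | t 24.77 j6 -0.08 curyaw 0.027 pos [0.6799 0.0387 0.0811]
```

>>> {"method": "play_rows", "body": {"rows": [[0,0,0,0,0,0,0.4],[0,0,0,0,0,0,0.4],[0,0,0,0,0,-0.7,0],[0,0,0,0,0,-0.7,0],[0,0,0,0,0,-0.7,0],[0,0,0,-0.7,-0.4,-0.4,0],[0,0,0,-0.7,-0.4,-0.2,0],[0,0,0,-0.7,-0.4,0,0],[0,0,0,-0.7,-0.4,0,0],[0,0,0,-0.5,0,0,0],[0,0,0,0,0,0,0]]}}

```text
time_s: 26.15
tool_pos: [0.5922, -0.1639, 0.2425]
orientation: [2.194, 2.247, 0.0]
contact_force: [-0.4, 0.2, -0.5]
opening: 0.0918
gripper_force: 0.0
```

Run:
```python
from h import *
im=snap('scene','scene1')
P=cam('wrist'); im=snap('wrist','w2')
for d in r.place_of('wrist','tin1'): print('wrist',round(d['p'],2),np.round(d['centre']),onz(P,d['centre'],0)[:2].round(4))
S=cam('scene')
for d in r.place_of('scene','tin1'): print('scene',round(d['p'],2),np.round(d['centre']),onz(S,d['centre'],0)[:2].round(4))
for d in r.place_of('scene','rule'): print('rule',round(d['p'],2),np.round(d['centre']),onz(S,d['centre'],0)[:2].round(4))
go(.58,-.15,.27,0)
```

```text
wrist 0.8 [269. 237.] [ 0.529  -0.1963]
wrist 0.69 [346. 304.] [ 0.6128 -0.2719]
wrist 0.61 [380. 244.] [ 0.6465 -0.2016]
scene 0.94 [240. 334.] [ 0.5213 -0.1963]
scene 0.9 [226. 384.] [ 0.6113 -0.2765]
scene 0.69 [266. 379.] [ 0.6445 -0.2018]
rule 0.97 [181. 323.] [ 0.4272 -0.2939]
rule 0.7 [129. 264.] [ 0.2142 -0.3292]
turn units [-0.   -0.    0.19] | shift before turn [ 0.18 -0.2  -0.46] | after turn [ 0.18 -0.21 -0.46] | t 26.4 j6 -0.42 curyaw 0.028 pos [ 0.5925 -0.1605  0.2424]
```

View pics/scene1.png

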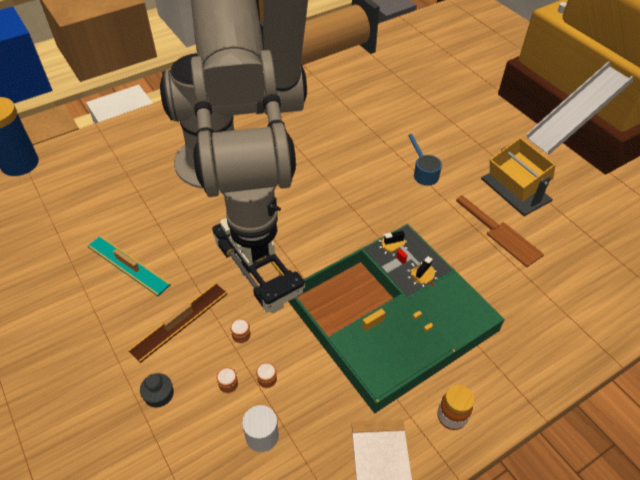

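View pics/w2.png

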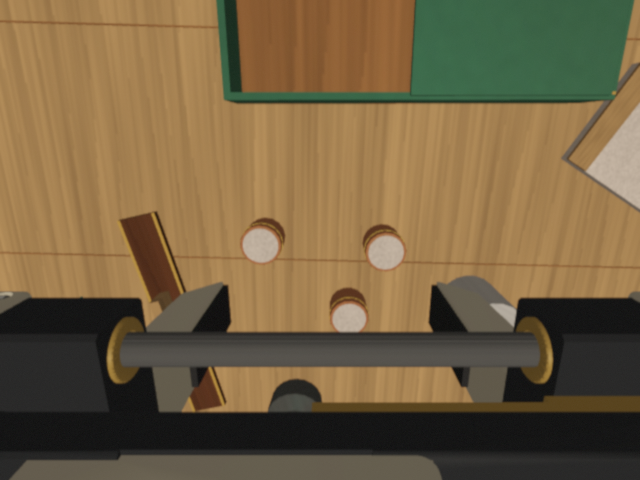

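Picture result: the cover is open and the well is empty. The three upright tins are at wrist (261,240), (348,312) and (385,248).

>>> {"method": "play_rows", "body": {"rows": [[0,0,0.954,0,0,0,0],[0,0,0.954,0,0,0,0],[0,0,0.954,0,0,0,0],[0,0,0.954,0,0,0,0],[0,0,0.954,0,0,0,0],[0,0,0.954,0,0,0,0],[0,0,0.954,0,0,0,0],[0,0,0.954,0,0,0,0],[0,0,0.954,0,0,0,0],[0,0,0.954,0,0,0,0],[0,0,0.954,0,0,0,0],[0,0,0,0,0,0,0]]}}

```text
time_s: 27.9
tool_pos: [0.5925, -0.1607, 0.2425]
orientation: [-3.141, -0.041, 0.0]
contact_force: [0.5, 0.1, -0.2]
opening: 0.092
gripper_force: 0.0
```

```bash
cat >> h.py <<'E'
t=[.5823,.106,.0245]
def tins():
    im=snap('wrist'); P=cam('wrist')
    for d in r.place_of('wrist','tin1'): print('wrist tin',round(d['p'],2),np.round(d['centre']),onz(P,d['centre'],0)[:2].round(4))
E
python3 - <<'E'
from h import *
tins()
go(.5275,-.1965,.024,t[2]-np.pi/2)
E
```

```text
wrist tin 0.86 [368. 152.] [ 0.648  -0.1982]
wrist tin 0.83 [364. 269.] [ 0.5249 -0.2006]
wrist tin 0.7 [435. 188.] [ 0.614  -0.2675]
turn units [-0.   -0.    0.02] | shift before turn [-1.1   0.56  3.64] | after turn [-1.1   0.56  3.64] | t 28.0 j6 1.15 curyaw -1.543 pos [ 0.5924 -0.1611  0.2425]
```

>>> {"method": "play_rows", "body": {"rows": [[0,0,0,-0.56,0.3,0.4,0],[0,0,0,-0.55,0.3,0.5,0],[0,0,0,0,0,0.7,0],[0,0,0,0,0,0.7,0],[0,0,0,0,0,0.7,0],[0,0,0,0,0,0.4,0],[0,0,0,0,0,0.24,0],[0,0,0,0,0,0,0]]}}

```text
time_s: 29.0
tool_pos: [0.5264, -0.199, 0.0236]
orientation: [-3.141, -0.039, 0.002]
contact_force: [-0.1, 0.3, 0.5]
opening: 0.0915
gripper_force: 0.0
```

>>> {"method": "play_rows", "body": {"rows": [[0,0,0,0,0,0,0.8],[0,0,0,0,0,0,0.8],[0,0,0,0,0,0,0.8],[0,0,0,0,0,0,0.8],[0,0,0,0,0,0,0.8],[0,0,0,0,0,-0.6,0.8],[0,0,0,0,0,-0.6,0.8],[0,0,0,0,0,-0.6,0.8],[0,0,0,0,0,0,0.8]], "force": 20}}

```text
time_s: 30.12
tool_pos: [0.528, -0.2, 0.1347]
orientation: [3.139, 0.037, 0.008]
contact_force: [0.8, -0.0, -0.2]
opening: 0.0391
gripper_force: 20.0
```

Run:
```python
from h import *
print(r.read_state()['opening'])
go(*T(t,[-.045,-.10,.031])[0],t[2]-np.pi/2)
```

```text
0.0391126192938947
turn units [ 0.02 -0.03 -0.01] | shift before turn [ 0.27 -3.41  1.72] | after turn [ 0.28 -3.41  1.73] | t 30.12 j6 1.05 curyaw -1.547 pos [ 0.528  -0.2     0.1347]
```

>>> {"method": "play_rows", "body": {"rows": [[0,0,0,0.07,-0.68,0,0.8],[0,0,0,0.05,-0.68,0,0.8],[0,0,0,0.05,-0.68,0,0.8],[0,0,0,0.05,-0.68,0,0.8],[0,0,0,0.05,-0.69,0,0.8],[0,0,0,0,0,0,0.8]]}}

```text
time_s: 30.88
tool_pos: [0.5369, 0.0083, 0.1306]
orientation: [-3.14, -0.043, 0.005]
contact_force: [-0.6, -0.1, -0.6]
opening: 0.0392
gripper_force: 20.0
```

Run:
```python
from h import *
go(*T(t,[-.045,-.10,.030])[0],t[2]-np.pi/2)
```

```text
turn units [-0.01  0.02  0.02] | shift before turn [0.05 0.06 1.68] | after turn [0.05 0.06 1.68] | t 30.88 j6 1.42 curyaw -1.543 pos [0.5369 0.0083 0.1306]
```

>>> {"method": "play_rows", "body": {"rows": [[0,0,0,0.05,0.06,0.4,0.8],[0,0,0,0,0,0.4,0.8],[0,0,0,0,0,0.4,0.8],[0,0,0,0,0,0.3,0.8],[0,0,0,0,0,0.17,0.8],[0,0,0,0,0,0,0.8],[0,0,0,0,0,0,0.37],[0,0,0,0,0,0,0.37],[0,0,0,0,0,0,0.37]]}}

```text
time_s: 32.0
tool_pos: [0.5405, 0.0018, 0.0313]
orientation: [-3.141, -0.037, 0.002]
contact_force: [-0.1, 0.6, -0.1]
opening: 0.0575
gripper_force: 0.0
```

>>> {"method": "play_rows", "body": {"rows": [[0,0,0,0,0,-0.7,0.37],[0,0,0,0,0,-0.7,0.37],[0,0,0,0,0,-0.7,0.37],[0,0,0,0,0,-0.7,0],[0,0,0,0.3,0.7,-0.5,0],[0,0,0,0.3,0.7,0,0],[0,0,0,0.3,0.7,0,0],[0,0,0,0.3,0.7,0,0],[0,0,0,0,0,0,0]]}}

```text
time_s: 33.12
tool_pos: [0.6172, -0.1673, 0.2285]
orientation: [3.141, 0.032, -0.002]
contact_force: [-0.1, 0.0, 0.5]
opening: 0.0917
gripper_force: 0.0
```

Run:
```python
from h import *
tins()
go(.646,-.20,.024,t[2]-np.pi/2)
```

```text
wrist tin 0.93 [362. 179.] [ 0.6468 -0.1969]
wrist tin 0.74 [434. 214.] [ 0.6136 -0.27  ]
wrist tin 0.55 [169. 276.] [5.417e-01 2.000e-04]
turn units [-0.01  0.01 -0.01] | shift before turn [0.48 0.61 3.42] | after turn [0.48 0.61 3.42] | t 33.23 j6 1.17 curyaw -1.548 pos [ 0.6165 -0.1642  0.229 ]
```

>>> {"method": "play_rows", "body": {"rows": [[0,0,0,0.25,0.29,0.4,0],[0,0,0,0.24,0.29,0.5,0],[0,0,0,0,0,0.6,0],[0,0,0,0,0,0.7,0],[0,0,0,0,0,0.6,0],[0,0,0,0,0,0.4,0],[0,0,0,0,0,0.22,0],[0,0,0,0,0,0,0]]}}

```text
time_s: 34.22
tool_pos: [0.6468, -0.1972, 0.0243]
orientation: [-3.141, -0.039, 0.002]
contact_force: [0.5, -1.4, -0.0]
opening: 0.0917
gripper_force: 0.0
```

>>> {"method": "play_rows", "body": {"rows": [[0,0,0,0,0,0,0.8],[0,0,0,0,0,0,0.8],[0,0,0,0,0,0,0.8],[0,0,0,0,0,0,0.8],[0,0,0,0,0,0,0.8],[0,0,0,0,0,-0.6,0.8],[0,0,0,0,0,-0.6,0.8],[0,0,0,0,0,-0.6,0.8],[0,0,0,0,0,0,0.8]]}}

```text
time_s: 35.35
tool_pos: [0.6487, -0.1988, 0.1357]
orientation: [3.139, 0.037, 0.009]
contact_force: [0.1, -0.3, -3.3]
opening: 0.0391
gripper_force: 20.0
```

Run:
```python
from h import *
print(r.read_state()['opening'])
go(*T(t,[.035,-.10,.030])[0],t[2]-np.pi/2)
```

```text
0.03906593394083178
turn units [ 0.02 -0.04 -0.01] | shift before turn [-0.41 -3.44  1.75] | after turn [-0.4  -3.44  1.76] | t 35.35 j6 1.14 curyaw -1.547 pos [ 0.6487 -0.1988  0.1357]
```

>>> {"method": "play_rows", "body": {"rows": [[0,0,0,-0.08,-0.68,0,0.8],[0,0,0,-0.08,-0.68,0,0.8],[0,0,0,-0.08,-0.68,0,0.8],[0,0,0,-0.08,-0.68,0,0.8],[0,0,0,-0.07,-0.68,0,0.8],[0,0,0,0,0,0,0.8],[0,0,0,0,0,0,0.8]]}}

```text
time_s: 36.22
tool_pos: [0.6184, 0.005, 0.1313]
orientation: [3.141, 0.038, -0.003]
contact_force: [-0.7, -0.4, -2.5]
opening: 0.0391
gripper_force: 20.0
```

Run:
```python
from h import *
go(*T(t,[.035,-.10,.031])[0],t[2]-np.pi/2)
```

```text
turn units [ 0.    0.01 -0.  ] | shift before turn [ 0.03 -0.03  1.67] | after turn [ 0.02 -0.03  1.67] | t 36.23 j6 1.43 curyaw -1.547 pos [0.6184 0.005  0.1313]
```

>>> {"method": "play_rows", "body": {"rows": [[0,0,0,0.02,-0.03,0.4,0.8],[0,0,0,0,0,0.4,0.8],[0,0,0,0,0,0.4,0.8],[0,0,0,0,0,0.3,0.8],[0,0,0,0,0,0.17,0.8],[0,0,0,0,0,0,0.8],[0,0,0,0,0,0,0.37],[0,0,0,0,0,0,0.37],[0,0,0,0,0,0,0.37]]}}

```text
time_s: 37.35
tool_pos: [0.6199, 0.0067, 0.032]
orientation: [-3.141, -0.036, 0.001]
contact_force: [-0.1, -0.1, 0.7]
opening: 0.0576
gripper_force: 0.0
```

>>> {"method": "play_rows", "body": {"rows": [[0,0,0,0,0,-0.7,0.37],[0,0,0,0,0,-0.7,0.37],[0,0,0,0,0,-0.7,0.37],[0,0,0,0,0,-0.7,0],[0,0,0,0,0.8,-0.5,0],[0,0,0,0,0.8,0,0],[0,0,0,0,0.8,0,0],[0,0,0,0,0.8,0,0],[0,0,0,0,0.4,0,0],[0,0,0,0,0,0,0]]}}

```text
time_s: 38.6
tool_pos: [0.625, -0.21, 0.2298]
orientation: [-3.141, -0.034, 0.001]
contact_force: [0.0, -0.1, -0.3]
opening: 0.0919
gripper_force: 0.0
```

Run:
```python
from h import *
tins()
go(.613,-.27,.024,t[2]-np.pi/2)
```

```text
wrist tin 0.93 [129. 284.] [0.5386 0.0012]
wrist tin 0.74 [111. 208.] [0.6201 0.0086]
wrist tin 0.56 [391. 220.] [ 0.6146 -0.2704]
turn units [-0.01  0.   -0.  ] | shift before turn [-0.23  1.04  3.44] | after turn [-0.23  1.03  3.44] | t 38.7 j6 1.11 curyaw -1.546 pos [ 0.6253 -0.2076  0.2302]
```

>>> {"method": "play_rows", "body": {"rows": [[0,0,0,-0.12,0.53,0.4,0],[0,0,0,-0.09,0.53,0.5,0],[0,0,0,0,0,0.6,0],[0,0,0,0,0,0.7,0],[0,0,0,0,0,0.6,0],[0,0,0,0,0,0.4,0],[0,0,0,0,0,0.24,0],[0,0,0,0,0,0,0]]}}

```text
time_s: 39.7
tool_pos: [0.6141, -0.2714, 0.0235]
orientation: [-3.14, -0.039, 0.002]
contact_force: [-0.6, -0.3, -0.4]
opening: 0.0921
gripper_force: 0.0
```

>>> {"method": "play_rows", "body": {"rows": [[0,0,0,0,0,0,0.8],[0,0,0,0,0,0,0.8],[0,0,0,0,0,0,0.8],[0,0,0,0,0,0,0.8],[0,0,0,0,0,0,0.8],[0,0,0,0,0,-0.6,0.8],[0,0,0,0,0,-0.6,0.8],[0,0,0,0,0,-0.6,0.8],[0,0,0,0,0,0,0.8],[0,0,0,0,0,0,0.8]]}}

```text
time_s: 40.95
tool_pos: [0.6134, -0.2724, 0.1306]
orientation: [-3.14, -0.037, 0.003]
contact_force: [-1.1, 0.4, -1.8]
opening: 0.039
gripper_force: 20.0
```

Run:
```python
from h import *
print(r.read_state()['opening'])
go(*T(t,[-.005,-.035,.031])[0],t[2]-np.pi/2)
```

```text
0.03901547224431186
turn units [-0.01  0.01 -0.01] | shift before turn [-0.45 -5.73  1.67] | after turn [-0.45 -5.73  1.66] | t 40.95 j6 1.02 curyaw -1.547 pos [ 0.6134 -0.2724  0.1306]
```

>>> {"method": "play_rows", "body": {"rows": [[0,0,0,-0.05,-0.64,0,0.8],[0,0,0,-0.05,-0.64,0,0.8],[0,0,0,-0.05,-0.64,0,0.8],[0,0,0,-0.05,-0.64,0,0.8],[0,0,0,-0.05,-0.64,0,0.8],[0,0,0,-0.05,-0.64,0,0.8],[0,0,0,-0.05,-0.64,0,0.8],[0,0,0,-0.05,-0.64,0,0.8],[0,0,0,-0.05,-0.61,0,0.8],[0,0,0,0,0,0,0.8],[0,0,0,0,0,0,0.8]]}}

```text
time_s: 42.32
tool_pos: [0.5784, 0.0699, 0.1308]
orientation: [3.141, 0.038, -0.004]
contact_force: [0.6, 0.6, -2.0]
opening: 0.0393
gripper_force: 20.0
```

Run:
```python
from h import *
go(*T(t,[-.005,-.035,.030])[0],t[2]-np.pi/2)
```

```text
turn units [ 0.    0.02 -0.  ] | shift before turn [ 0.   -0.02  1.68] | after turn [-0.   -0.02  1.68] | t 42.33 j6 1.54 curyaw -1.547 pos [0.5784 0.0699 0.1308]
```

>>> {"method": "play_rows", "body": {"rows": [[0,0,0,0,-0.02,0.4,0.8],[0,0,0,0,0,0.4,0.8],[0,0,0,0,0,0.4,0.8],[0,0,0,0,0,0.3,0.8],[0,0,0,0,0,0.17,0.8],[0,0,0,0,0,0,0.8],[0,0,0,0,0,0,0.37],[0,0,0,0,0,0,0.37],[0,0,0,0,0,0,0.37]]}}

```text
time_s: 43.45
tool_pos: [0.5787, 0.0709, 0.0314]
orientation: [-3.141, -0.036, 0.002]
contact_force: [-0.1, 0.3, -0.9]
opening: 0.0574
gripper_force: 0.0
```

>>> {"method": "play_rows", "body": {"rows": [[0,0,0,0,0,-0.6,0.37],[0,0,0,0,0,-0.7,0.37],[0,0,0,0,0,-0.7,0.37],[0,0,0,0,0,-0.8,0.37],[0,0,0,-0.4,0.4,-0.8,0.37],[0,0,0,-0.4,0.4,0,0.5],[0,0,0,0,0,0,0.5]]}}

```text
time_s: 44.32
tool_pos: [0.531, 0.0211, 0.2484]
orientation: [3.141, 0.034, 0.0]
contact_force: [-0.3, 0.6, 0.1]
opening: 0.0468
gripper_force: 0.0
```

Run:
```python
from h import *
P=cam('wrist');im=snap('wrist','w3')
print([(round(d['p'],2),d['centre'],onz(P,d['centre'],.005)[:2].round(4)) for d in r.place_of('wrist','tin1')])
print(proj(P,T(t,[.095,-.07,.078])), r.place_of('wrist','cover_grip')[:1])
go(*T(t,[.095,-.07,.080])[0],t[2])
```

```text
[(0.84, [351.9, 197.2], array([ 0.5408, -0.0023])), (0.81, [347.4, 112.2], array([0.623 , 0.0053])), (0.74, [282.9, 155.6], array([0.5809, 0.0677]))]
[[309.53949788  26.23977101]] [{'centre': [306.2, 24.7], 'p': 0.59}]
turn units [ 0.    0.   10.47] | shift before turn [ 2.45 -0.2   2.79] | after turn [-0.2  -2.45  2.79] | t 44.48 j6 1.45 curyaw -1.547 pos [0.5323 0.0226 0.2475]
```

View pics/w3.png

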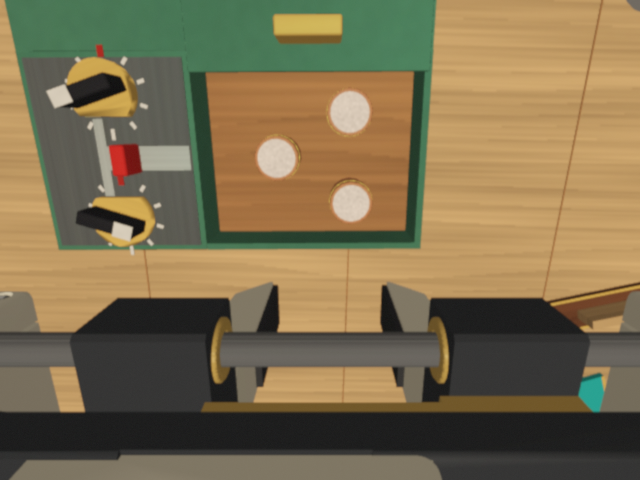

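All three tins stand in the well, at (352,197), (347,112) and (283,156). I'll close the cover now.

>>> {"method": "play_rows", "body": {"rows": [[0,0,-0.95,0,0,0,0.5],[0,0,-0.95,0,0,0,0.5],[0,0,-0.95,0,0,0,0.5],[0,0,-0.95,0,0,0,0.5],[0,0,-0.95,0,0,0,0.5],[0,0,-0.95,0,0,0,0.5],[0,0,-0.95,0,0,0,0.5],[0,0,-0.95,0,0,0,0.5],[0,0,-0.95,0,0,0,0.5],[0,0,-0.95,0,0,0,0.5],[0,0,-0.97,0,0,0,0.5]]}}

```text
time_s: 45.85
tool_pos: [0.5325, 0.0231, 0.247]
orientation: [-2.188, -2.253, 0.001]
contact_force: [0.0, -0.1, -0.4]
opening: 0.0459
gripper_force: 0.0
```

>>> {"method": "play_rows", "body": {"rows": [[0,0,0,0.05,0.6,0,0.5],[0,0,0,0.05,0.6,0,0.5],[0,0,0,0.05,0.6,0,0.5],[0,0,0,0.05,0.65,0,0.5],[0,0,0,0,0,0.8,0.5],[0,0,0,0,0,0.8,0.5],[0,0,0,0,0,0,0.5]]}}

```text
time_s: 46.72
tool_pos: [0.6765, 0.0387, 0.1465]
orientation: [-2.189, -2.242, 0.011]
contact_force: [-0.6, -0.2, 0.2]
opening: 0.046
gripper_force: 0.0
```

Run:
```python
from h import *
go(*T(t,[.095,-.07,.080])[0],t[2])
```

```text
turn units [-0.07 -0.01 -0.  ] | shift before turn [-0.01  0.05  1.11] | after turn [-0.01  0.04  1.11] | t 46.73 j6 -0.08 curyaw 0.024 pos [0.6765 0.0387 0.1465]
```

>>> {"method": "play_rows", "body": {"rows": [[0,0,0,0,0.04,0.5,0.5],[0,0,0,0,0,0.6,0.5],[0,0,0,0,0,0,0.5],[0,0,0,0,0,0,1],[0,0,0,0,0,0,1],[0,0,0,0,0,0,1],[0,0,0,0,0,0,1],[0,0,0,0,0,0,1]], "force": 35}}

```text
time_s: 47.72
tool_pos: [0.6798, 0.0378, 0.0869]
orientation: [-2.194, -2.246, 0.003]
contact_force: [-7.1, 0.1, 7.1]
opening: 0.0135
gripper_force: 35.0
```

>>> {"method": "play_rows", "body": {"rows": [[0,0,0,0,-0.25,0,1],[0,0,0,0,-0.25,0,1],[0,0,0,0,-0.25,0,1],[0,0,0,0,-0.25,0,1],[0,0,0,0,-0.25,0,1],[0,0,0,0,-0.25,0,1],[0,0,0,0,-0.25,0,1],[0,0,0,0,-0.25,0,1],[0,0,0,0,-0.25,0,1],[0,0,0,0,-0.25,0,1],[0,0,0,0,-0.04,0,1],[0,0,0,0,0,0,1]]}}

```text
time_s: 49.22
tool_pos: [0.5297, 0.0338, 0.0868]
orientation: [2.194, 2.246, 0.001]
contact_force: [0.1, -3.7, 7.5]
opening: 0.0135
gripper_force: 35.0
```

>>> {"method": "play_rows", "body": {"rows": [[0,0,0,0,-0.05,0,1],[0,0,0,0,-0.03,0,1],[0,0,0,0,0,0,1]]}}

```text
time_s: 49.6
tool_pos: [0.5295, 0.0338, 0.087]
orientation: [2.19, 2.241, 0.012]
contact_force: [14.5, 0.1, -5.4]
opening: 0.0137
gripper_force: 35.1
```

>>> {"method": "play_rows", "body": {"rows": [[0,0,0,0,0.07,0,0.5],[0,0,0,0,0,0,0.5],[0,0,0,0,0,0,0.5],[0,0,0,0,0,-0.7,0.5],[0,0,0,0,0,-0.7,0.5],[0,0,0,0,0,0,0.5]]}}

```text
time_s: 50.35
tool_pos: [0.5297, 0.0343, 0.173]
orientation: [2.192, 2.244, 0.007]
contact_force: [-0.1, -0.1, -0.4]
opening: 0.0459
gripper_force: 0.0
```

>>> {"method": "play_rows", "body": {"rows": [[0,0,0.95,0,0,0,0.5],[0,0,0.95,0,0,0,0.5],[0,0,0.95,0,0,0,0.5],[0,0,0.95,0,0,0,0.5],[0,0,0.95,0,0,0,0.5],[0,0,0.95,0,0,0,0.5],[0,0,0.95,0,0,0,0.5],[0,0,0.95,0,0,0,0.5],[0,0,0.95,0,0,0,0.5],[0,0,0.95,0,0,0,0.5],[0,0,0.97,0,0,0,0.5],[0,0,0,0,0,0,0.5]]}}

```text
time_s: 51.85
tool_pos: [0.5275, 0.0343, 0.169]
orientation: [-3.141, -0.039, 0.003]
contact_force: [0.2, -0.2, -0.6]
opening: 0.0457
gripper_force: 0.0
```

Run:
```python
from h import *
go(*T(t,[0,.08,.085])[0],t[2]-np.pi/2)
```

```text
turn units [-0.    0.01  0.  ] | shift before turn [ 0.95 -2.5   1.4 ] | after turn [ 0.94 -2.51  1.4 ] | t 51.85 j6 1.47 curyaw -1.546 pos [0.5275 0.0343 0.169 ]
```

>>> {"method": "play_rows", "body": {"rows": [[0,0,0,0.23,-0.63,0,0.5],[0,0,0,0.24,-0.63,0,0.5],[0,0,0,0.23,-0.63,0,0.5],[0,0,0,0.23,-0.63,0,0.5],[0,0,0,0,0,0.4,0.5],[0,0,0,0,0,0.5,0.5],[0,0,0,0,0,0.5,0.5],[0,0,0,0,0,0,0.5]]}}

```text
time_s: 52.85
tool_pos: [0.5785, 0.1864, 0.0832]
orientation: [3.14, 0.041, -0.01]
contact_force: [-0.5, 0.3, 0.6]
opening: 0.046
gripper_force: 0.0
```

>>> {"method": "play_rows", "body": {"rows": [[0,0,0,0,0,0,1],[0,0,0,0,0,0,1],[0,0,0,0,0,0,1],[0,0,0,0,0,0,1],[0,0,0,0,0,0,1]]}}

```text
time_s: 53.48
tool_pos: [0.5807, 0.1868, 0.0866]
orientation: [-3.141, -0.037, -0.002]
contact_force: [-0.8, -0.7, 3.4]
opening: 0.0114
gripper_force: 35.0
```

>>> {"method": "play_rows", "body": {"rows": [[0,0,0,0,0.1,0,1],[0,0,0,0,0.1,0,1],[0,0,0,0,0.1,0,1],[0,0,0,0,0.1,0,1],[0,0,0,0,0.1,0,1],[0,0,0,0,0.06,0,1],[0,0,0,0,0,0,1]]}}

```text
time_s: 54.35
tool_pos: [0.5815, 0.1571, 0.0866]
orientation: [-3.134, -0.036, -0.003]
contact_force: [-0.3, 18.3, 3.3]
opening: 0.0117
gripper_force: 35.0
```

>>> {"method": "play_rows", "body": {"rows": [[0,0,0,0,-0.05,0,0.5],[0,0,0,0,0,0,0.5],[0,0,0,0,0,0,0.5],[0,0,0,0,0,-0.6,0.5],[0,0,0,0,0,-0.6,0.5],[0,0,0,0,0,0,0.5]]}}

```text
time_s: 55.1
tool_pos: [0.5829, 0.1558, 0.1609]
orientation: [-3.141, -0.036, -0.01]
contact_force: [0.1, -0.7, 0.3]
opening: 0.0456
gripper_force: 0.0
```

>>> {"method": "play_rows", "body": {"rows": [[0,0,-0.95,0,0,0,0.5],[0,0,-0.95,0,0,0,0.5],[0,0,-0.95,0,0,0,0.5],[0,0,-0.95,0,0,0,0.5],[0,0,-0.95,0,0,0,0.5],[0,0,-0.95,0,0,0,0.5],[0,0,-0.95,0,0,0,0.5],[0,0,-0.95,0,0,0,0.5],[0,0,-0.95,0,0,0,0.5],[0,0,-0.95,0,0,0,0.5],[0,0,-0.95,0,0,0,0.5],[0,0,-0.95,0,0,0,0.5]]}}

```text
time_s: 56.6
tool_pos: [0.5806, 0.1556, 0.1565]
orientation: [-2.027, -2.398, 0.003]
contact_force: [-1.0, -0.6, 0.1]
opening: 0.0459
gripper_force: 0.0
```

Run:
```python
from h import *
go(.6315,.2085,.085,np.radians(19.4))
```

```text
turn units [-0.01 -0.   -1.14] | shift before turn [0.73 0.99 1.19] | after turn [0.55 1.09 1.19] | t 56.6 j6 -0.03 curyaw 0.167 pos [0.5806 0.1556 0.1565]
```

>>> {"method": "play_rows", "body": {"rows": [[0,0,-0.57,0,0,0,0.5],[0,0,-0.57,0,0,0,0.5],[0,0,0,0.28,0.55,0,0.5],[0,0,0,0.27,0.54,0,0.5],[0,0,0,0,0,0,0.5],[0,0,0,0,0,0.6,0.5],[0,0,0,0,0,0.59,0.5],[0,0,0,0,0,0,0.5],[0,0,0,0,0,0,1],[0,0,0,0,0,0,1],[0,0,0,0,0,0,1],[0,0,0,0,0,0,1]]}}

```text
time_s: 58.1
tool_pos: [0.6322, 0.2088, 0.0869]
orientation: [1.821, 2.559, 0.001]
contact_force: [0.3, 0.0, -0.4]
opening: 0.012
gripper_force: 35.0
```

Run:
```python
from h import *
s=r.read_state(); print(s['opening'],s['contact_force'])
go(*s['tool_pos'],t[2]+np.radians(90),False)
```

```text
0.011981047119997283 [ 0.31326391  0.03289414 -0.38504861]
turn units [ 0.    0.   -8.41] | shift before turn [0. 0. 0.] | after turn [0. 0. 0.] | t 58.1 j6 -0.13 curyaw 0.334 pos [0.6322 0.2088 0.0869]
```

>>> {"method": "play_rows", "body": {"rows": [[0,0,-0.935,0,0,0,1],[0,0,-0.935,0,0,0,1],[0,0,-0.935,0,0,0,1],[0,0,-0.935,0,0,0,1],[0,0,-0.935,0,0,0,1],[0,0,-0.935,0,0,0,1],[0,0,-0.935,0,0,0,1],[0,0,-0.935,0,0,0,1],[0,0,-0.935,0,0,0,1],[0,0,0,0,0,0,1],[0,0,0,0,0,0,1]]}}

```text
time_s: 59.48
tool_pos: [0.6323, 0.209, 0.0869]
orientation: [-0.036, 3.141, 0.001]
contact_force: [0.2, 2.0, 1.0]
opening: 0.0119
gripper_force: 35.0
```

>>> {"method": "play_rows", "body": {"rows": [[0,0,0,0,0,0,0.5],[0,0,0,0,0,0,0.5],[0,0,0,0,0,0,0.5],[0,0,0,0,0,-0.7,0.5],[0,0,0,0,0,-0.7,0.5],[0,0,0,0,0,-0.7,0],[0,0,0,0,0,-0.7,0],[0,0,0,0,0,-0.1,0]]}}

```text
time_s: 60.48
tool_pos: [0.6333, 0.209, 0.2644]
orientation: [-0.039, 3.135, 0.002]
contact_force: [-0.0, 0.4, -0.4]
opening: 0.0707
gripper_force: 0.0
```

Run:
```python
from h import *
snap('scene','scene2'); S=cam('scene')
m=[d for d in r.cut_out('scene','rule')]
for d in m: print(round(d['p'],2),d['centre'],d['mask'].sum(), onz(S,d['centre'],.007)[:2])
d=[d for d in r.place_of('scene','rule')]
for q in d: print(round(q['p'],2),np.round(q['centre']),onz(S,q['centre'],0)[:2])
g=min(m,key=lambda d:np.hypot(*(np.array(d['centre'])-[181,322])))
ys,xs=np.nonzero(g['mask']); W=np.array([onz(S,(x,y),.007)[:2] for x,y in zip(xs,ys)])
print(cv2.minAreaRect((W*1000).astype(np.float32)))
go(.44,-.2,.3,0)
im=cv2.imread('pics/scene2.png'); a=cv2.resize(im[200:400,60:360],(600,400)); b=cv2.resize(im[200:320,340:500],(600,450))
cv2.imwrite('pics/c2.png',a); cv2.imwrite('pics/c3.png',b)
```

```text
0.95 [131.2, 263.3] 1572 [ 0.21937955 -0.32504455]
0.61 [178.3, 325.1] 1856 [ 0.43425426 -0.30138661]
0.76 [180. 327.] [ 0.43553465 -0.30024523]
0.76 [128. 264.] [ 0.21244612 -0.33202787]
0.39 [496. 228.] [0.58870687 0.48217868]
((425.79083251953125, -295.7657775878906), (46.307273864746094, 236.52674865722656), 15.08486557006836)
turn units [ 1.00e-02 -1.00e-02 -1.03e+01] | shift before turn [ 3.37 -6.73 -0.67] | after turn [ 6.81  3.2  -0.67] | t 60.62 j6 -1.39 curyaw 1.596 pos [0.6318 0.2086 0.2596]
```

View pics/c2.png

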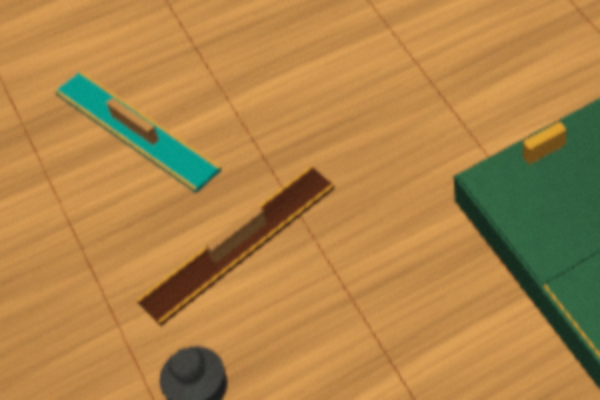

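View pics/c3.png

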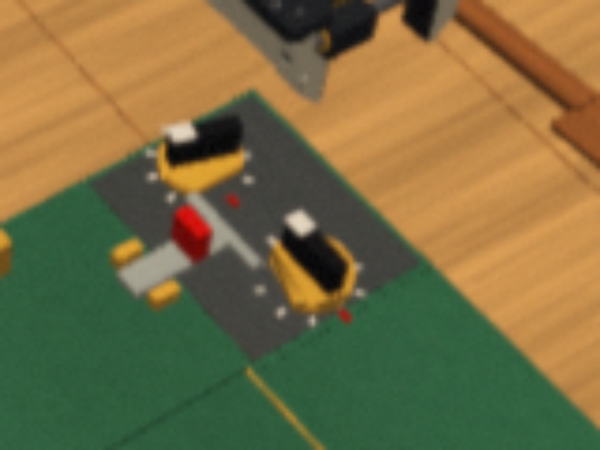

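The far dial points opposite its red tick (5), and the bolt is home between the lugs. There are two rule-shaped things. The teal one at scene (131,263) is the look-alike. The dark wooden, brass-edged one at (180,325) fits the description, and the crop confirms it.

>>> {"method": "play_rows", "body": {"rows": [[0,0,-0.13,0.3,-0.69,0,0],[0,0,0,0.3,-0.69,0,0],[0,0,0,0.3,-0.69,0,0],[0,0,0,0.3,-0.69,0,0],[0,0,0,0.3,-0.69,0,0],[0,0,0,0.3,-0.69,0,0],[0,0,0,0.3,-0.69,0,0],[0,0,0,0.3,-0.69,0,0],[0,0,0,0.3,-0.69,0,0],[0,0,0,0.3,-0.69,0,0],[0,0,0,0.3,-0.69,0,0],[0,0,0,0.3,-0.69,0,0]]}}

```text
time_s: 62.12
tool_pos: [0.4365, -0.2977, 0.2586]
orientation: [0.07, -3.138, -0.004]
contact_force: [0.1, -0.1, -0.4]
opening: 0.0921
gripper_force: 0.0
```

>>> {"method": "play_rows", "body": {"rows": [[0,0,-0.7,0,0,0,0],[0,0,-0.7,0,0,0,0],[0,0,0,0,0,0,0]]}}

```text
time_s: 62.5
tool_pos: [0.4372, -0.2966, 0.2588]
orientation: [0.397, -3.114, -0.004]
contact_force: [-0.4, -0.2, 0.2]
opening: 0.0918
gripper_force: 0.0
```

Run:
```python
from h import *
P=cam('wrist'); snap('wrist','w4')
for d in r.cut_out('wrist','rule'):
    ys,xs=np.nonzero(d['mask']); W=np.array([onz(P,(x,y),.007)[:2] for x,y in zip(xs,ys)])
    print(round(d['p'],2),d['centre'],cv2.minAreaRect((W*1000).astype(np.float32)))
for q in r.place_of('wrist','rule'): print(round(q['p'],2),np.round(q['centre']),onz(P,q['centre'],0)[:2])
go(.427,-.295,.043,np.radians(105))
```

```text
0.74 [337.0, 192.9] ((423.32659912109375, -292.31072998046875), (40.572513580322266, 239.86471557617188), 14.169892311096191)
0.62 [361.9, 50.8] ((287.1791687011719, -304.0048828125), (91.50810241699219, 41.142913818359375), 21.042640686035156)
0.61 [336. 193.] [ 0.42242277 -0.29263046]
turn units [ 0.01 -0.   -0.06] | shift before turn [0.16 0.07 3.61] | after turn [0.16 0.07 3.61] | t 62.65 j6 -2.56 curyaw 1.824 pos [ 0.4376 -0.2966  0.2597]
```

View pics/w4.png

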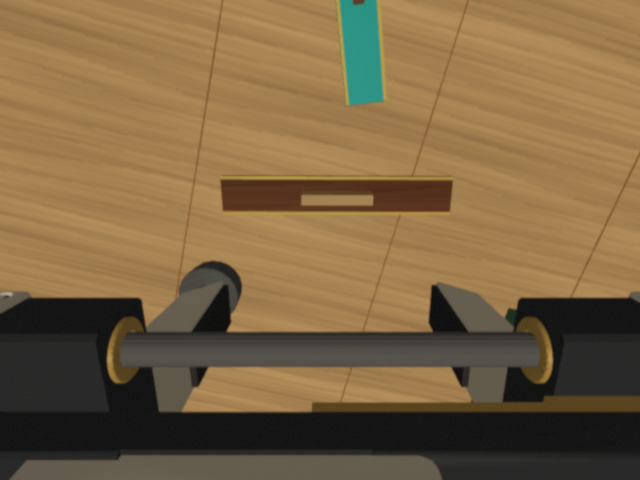

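The wooden rule is at (336,194) with its rib between (301,200) and (373,200). I'll grip the rib by its ends.

>>> {"method": "play_rows", "body": {"rows": [[0,0,0.04,0.21,0.13,0,0],[0,0,0,0,0,0.7,0],[0,0,0,0,0,0.7,0],[0,0,0,0,0,0.7,0],[0,0,0,0,0,0.6,0],[0,0,0,0,0,0.5,0],[0,0,0,0,0,0.41,0],[0,0,0,0,0,0,0],[0,0,0,0,0,0,0]]}}

```text
time_s: 63.78
tool_pos: [0.4241, -0.2928, 0.0447]
orientation: [-0.389, 3.117, -0.001]
contact_force: [0.7, 0.3, 0.3]
opening: 0.0917
gripper_force: 0.0
```

>>> {"method": "play_rows", "body": {"rows": [[0,0,0,0,0,0,0.6],[0,0,0,0,0,0,0.6],[0,0,0,0,0,0,0.6],[0,0,0,0,0,0,0.6]], "force": 30}}

```text
time_s: 64.28
tool_pos: [0.4238, -0.2926, 0.0444]
orientation: [-0.39, 3.117, -0.001]
contact_force: [-0.7, 1.3, 5.7]
opening: 0.0691
gripper_force: 30.0
```

Run:
```python
from h import *
s=r.read_state();print(s['opening'],s['contact_force'],s['gripper_force'])
go(.4233,-.2923,.043,np.radians(104.17))
```

```text
0.06913443138876073 [-0.69851432  1.28577542  5.72600964] 30.001152455806732
turn units [-0.    0.    0.01] | shift before turn [0.01 0.01 0.02] | after turn [0.01 0.01 0.02] | t 64.28 j6 -2.57 curyaw 1.82 pos [ 0.4238 -0.2926  0.0444]
```

>>> {"method": "play_rows", "body": {"rows": [[0,0,0,0,0,-0.4,0.6],[0,0,0,0,0,-0.4,0.6],[0,0,0,0,0,-0.2,0.6],[0,0,0.74,0,0,0,0.6],[0,0,0.75,0,0,0,0.6],[0,0,0,0,0,0,0.6]]}}

```text
time_s: 65.03
tool_pos: [0.4234, -0.2923, 0.1034]
orientation: [0.041, -3.141, -0.001]
contact_force: [-0.2, -0.3, -2.1]
opening: 0.0691
gripper_force: 30.0
```

Run:
```python
from h import *
s=r.read_state();print(s['opening'],s['contact_force'],s['gripper_force'])
go(*T(t,[-.120,0,.060])[0],t[2]+np.pi/2)
```

```text
0.06908621351631267 [-0.21184677 -0.25378807 -2.13129843] 30.000386238098145
turn units [ 0.01 -0.    0.01] | shift before turn [-0.82  6.57  0.73] | after turn [-0.81  6.57  0.72] | t 65.03 j6 -2.35 curyaw 1.597 pos [ 0.4234 -0.2923  0.1034]
```

>>> {"method": "play_rows", "body": {"rows": [[0,0,0,0,0.55,0,0.6],[0,0,0,0,0.6,0,0.6],[0,0,0,0,0.6,0,0.6],[0,0,0,0,0.6,0,0.6],[0,0,0,0,0.6,0,0.6],[0,0,0,0,0.6,0,0.6],[0,0,0,0,0.6,0,0.6],[0,0,0,-0.2,0.6,0,0.6],[0,0,0,-0.2,0.6,0,0.6],[0,0,0,-0.2,0.6,0,0.6],[0,0,0,-0.2,0.6,0,0.6],[0,0,0,0,0,0,0.6]]}}

```text
time_s: 66.53
tool_pos: [0.462, 0.1034, 0.1036]
orientation: [-0.049, 3.141, 0.001]
contact_force: [-0.3, -0.1, -1.4]
opening: 0.0693
gripper_force: 30.0
```

Run:
```python
from h import *
s=r.read_state();print(s['opening'],s['contact_force'],s['gripper_force'])
P=cam('wrist'); snap('wrist','w5')
# till front face top edge as seen: predicted
print(proj(P,T(t,[[-.085,-.17,.05],[-.085,.17,.05]])))
go(*T(t,[-.112,0,.0455])[0],t[2]+np.pi/2)
```

```text
0.0693433146074054 [-0.28846045 -0.07360514 -1.352486  ] 30.00012069940567
[[ 32.31288784 331.79484273]
 [624.71412107 335.46027381]]
turn units [-0.   -0.    0.04] | shift before turn [-0.15  0.01  0.97] | after turn [-0.15  0.01  0.97] | t 66.58 j6 -1.54 curyaw 1.601 pos [0.4614 0.1022 0.1035]
```

>>> {"method": "play_rows", "body": {"rows": [[0,0,0.04,0,0.01,0.4,0.6],[0,0,0,0,0,0.4,0.6],[0,0,0,0,0,0.16,0.6],[0,0,0,0,0,0,0.6],[0,0,0,0,0,0,0.6],[0,0,0,-0.07,0,0,0.6],[0,0,0,-0.07,0,0,0.6],[0,0,0,-0.06,0,0,0.6],[0,0,0,0,0,0,0.6]]}}

```text
time_s: 67.7
tool_pos: [0.474, 0.1024, 0.0464]
orientation: [-0.031, 3.141, 0.0]
contact_force: [-0.2, 0.4, -2.3]
opening: 0.0691
gripper_force: 30.0
```

Run:
```python
from h import *
s=r.read_state();print(s['opening'],s['contact_force'],s['gripper_force'])
go(*T(t,[-.105,0,.0444])[0],t[2]+np.pi/2)
```

```text
0.06907744782613173 [-0.18373123  0.43752983 -2.32603512] 29.999667406082153
turn units [ 0.    0.   -0.03] | shift before turn [-0.06  0.02  0.03] | after turn [-0.06  0.02  0.03] | t 67.7 j6 -1.54 curyaw 1.59 pos [0.474  0.1024 0.0464]
```

>>> {"method": "play_rows", "body": {"rows": [[0,0,-0.03,-0.02,0.02,0.03,0.6],[0,0,0,-0.03,0,0,0.6],[0,0,0,0,0,0,0.6],[0,0,0,0,0,0,0.6]]}}

```text
time_s: 68.2
tool_pos: [0.4751, 0.1036, 0.0446]
orientation: [0.038, -3.138, 0.0]
contact_force: [-5.1, -1.0, 5.1]
opening: 0.069
gripper_force: 30.0
```

>>> {"method": "play_rows", "body": {"rows": [[0,0,0,-0.03,0,0,0.6],[0,0,0,0,0,0,0.6]]}}

```text
time_s: 68.45
tool_pos: [0.4756, 0.1037, 0.0448]
orientation: [0.038, -3.135, 0.0]
contact_force: [-9.9, -1.8, 13.1]
opening: 0.0692
gripper_force: 30.0
```

>>> {"method": "play_rows", "body": {"rows": [[0,0,0,-0.03,0,0,0.6],[0,0,0,0,0,0,0.6]]}}

```text
time_s: 68.7
tool_pos: [0.4761, 0.1037, 0.045]
orientation: [0.038, -3.133, 0.001]
contact_force: [-14.9, -2.4, 18.5]
opening: 0.0691
gripper_force: 30.0
```

>>> {"method": "play_rows", "body": {"rows": [[0,0,0,0.04,0,-0.01,0.6],[0,0,0,0,0,0,0.6],[0,0,0,0,0,0,0.1],[0,0,0,0,0,0,0.1],[0,0,0,0,0,0,0.1],[0,0,0,0,0,-0.4,0.1],[0,0,0,0,0,-0.7,0.1],[0,0,0,0,0,-0.7,0],[0,0,0,0,0,-0.7,0],[0,0,0,0.7,0,-0.7,0],[0,0,0,0,0,0,0]]}}

```text
time_s: 70.08
tool_pos: [0.4356, 0.1029, 0.2403]
orientation: [-0.038, 3.135, 0.001]
contact_force: [1.0, -0.0, -0.0]
opening: 0.0921
gripper_force: 0.0
```

Run:
```python
from h import *
P=cam('wrist'); snap('wrist','w6')
for d in r.cut_out('wrist','rule')[:2]:
    ys,xs=np.nonzero(d['mask']); W=np.array([onz(P,(x,y),.007)[:2] for x,y in zip(xs,ys)])
    print(round(d['p'],2),d['centre'],cv2.minAreaRect((W*1000).astype(np.float32)))
print(T(t,[-.105,0,0]))
snap('side','side3')
go(*T(t,[-.12,0,.2])[0],t[2]+np.pi/2)
```

```text
0.77 [329.5, 244.8] ((475.78411865234375, 103.49568176269531), (44.36052322387695, 241.58840942382812), 1.0955039262771606)
0.52 [419.2, 310.6] ((548.4430541992188, 203.2540740966797), (49.918731689453125, 24.8094425201416), 7.209975242614746)
[[0.47733151 0.10342776 0.        ]]
turn units [ 0. -0. -0.] | shift before turn [-0.44 -0.    0.61] | after turn [-0.44 -0.    0.61] | t 70.22 j6 -1.53 curyaw 1.595 pos [0.436  0.1026 0.2366]
```

View pics/w6.png

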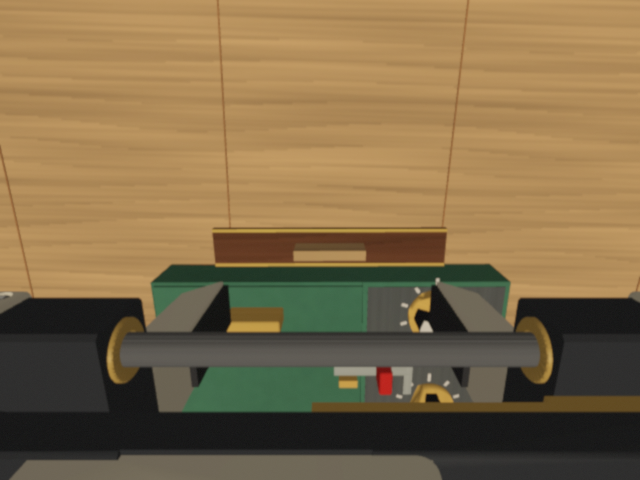

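Run:
```python
import cv2,numpy as np
a=cv2.imread('pics/w6.png')[215:290,190:470]; b=cv2.imread('pics/side3.png')[210:350,140:400]
a=cv2.resize(a,(784,210),interpolation=cv2.INTER_CUBIC); b=cv2.resize(b,(700,377),interpolation=cv2.INTER_CUBIC)
c=np.zeros((590,784,3),np.uint8); c[:210]=a; c[212:589,:700]=b; cv2.imwrite('pics/c4.png',c)
```

```text
(no output)
```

View pics/c4.png

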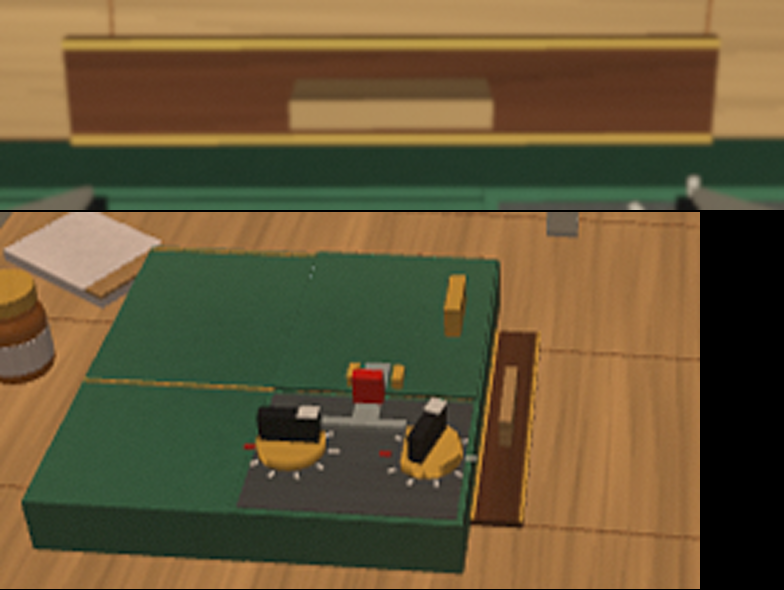

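The crops show the rule lying flat, flush and centred on the till's front face. The cover is shut, the bolt is home, and the far dial is on 5. I'll hand the job in.

```bash
python3 -c "
from workcell import r
print(r.hand_in())"
```

```text
the job is handed in; nothing more can be done
None
```

The job is handed in: three tins (all I found) stand upright in the closed well, the bolt is home with the far dial on 5, and the wooden rule lies flush and centred on the till's front; the hand-in gave no verdict.

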